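# Charge the anode-ball feeder and set its gate cap

### The job

Tip all five copper balls from the small tray into the feeder's hopper and stand the empty tray back upright on the bench. Then screw the knurled cap on the feeder's post clockwise until it bottoms out, back it off a quarter turn, and finish while still holding the cap there in the gripper. Leave the jar, the slide box and the screwdriver where they are.

Things in the scene. Friction and masses are not known exactly. Their poses are not given: they have to be found in the camera images.
- tray_handle (a point): Centre of the handle of a steel pouring tray: a flat bar across the tray over its middle, 84 mm along x, 14 mm thick along y, 56 to 92 mm above the tray's underside (this point 74 mm above it). The balls pass beneath it. The tray is 84 mm wide (x), 164 mm long (y), walls 40 mm high; it pours towards its -y. 0.15 to 0.3 kg empty. Axes are the tray's, z up.
- tray_lip (a point): Middle of the tray's open pouring edge, 80 mm along the tray's -y from the handle's centre and 49 mm below it (25 mm above the underside). The tray's floor is flat in the rear half and ramps up 15 degrees to this edge; balls roll out once this end is tipped down well past 26 degrees, and 45 degrees empties it. Axes are the tray's.
- hopper_mouth (a point): Centre of the open square mouth of the white feed hopper, 150 x 150 mm inside, sides along this point's x and y, walls 4 mm; the rim is at this height, 120 mm above the bench. A 45 mm deep upright collar, then a funnel down to a pit 72 mm wide. Fixed, one machine with the capped post, which stands 195 mm from here along -y.
- cap_mid (a point): Centre (half-way up) of the knurled aluminium cap, 43 mm across (45 over its fine ribs), 30 mm tall, axis upright, started on the machine's steel post. A bar-shaped mark on its top runs from centre to rim. Bottomed out, this point is 89 mm above the bench; it sinks 4 mm a turn. Under it a 26 mm collar, 25 mm high, stands on a block 70 mm square.
- cap (a joint): How far the cap is screwed on, in rad; grows as it is turned clockwise seen from above. 6.00 is the hard stop where it has bottomed out; it starts 1.0 to 2.4 rad short of that. Turning takes about 0.1 N m and it stays where it is left.
- ball0_center (a point): Centre of copper ball 1 of 5 (all alike): 20 mm across, 37 g; starts in the rear half of the tray.
- ball1_center (a point): Centre of copper ball 2 of 5 (all alike): 20 mm across, 37 g; starts in the rear half of the tray.
- ball2_center (a point): Centre of copper ball 3 of 5 (all alike): 20 mm across, 37 g; starts in the rear half of the tray.
- ball3_center (a point): Centre of copper ball 4 of 5 (all alike): 20 mm across, 37 g; starts in the rear half of the tray.
- ball4_center (a point): Centre of copper ball 5 of 5 (all alike): 20 mm across, 37 g; starts in the rear half of the tray.
- jar_mid (a point): Bystander: amber glass jar with white lid, 64 mm across, 110 mm tall; this is the point half-way up.
- box_mid (a point): Bystander: closed flat box for glass slides, 87 x 67 x 34 mm; this is its centre.
- driver_grip (a point): Bystander: screwdriver with a black handle, 200 mm long, lying on the bench; this point is on its handle.
Things that resemble listed ones, but are neither listed nor needed, are in the scene too. What is shaped like the part that bears tray_handle but green or purple is not meant.

How it is judged:
By the outcome, as a careful person would: the job done as asked, in the order asked, and still so for the second after the job is handed in, while the arm keeps its last pose, push and grip.
It also fails if it takes over 72 s, if anything falls off the work surface, if the arm or the gripper's body presses on something with over 40 N, if the wrist force passes 120 N, or if a joint passes its speed limit or range.

### The arm

A 6-joint arm with a two-finger parallel gripper is mounted at the origin on the work surface. World frame = base frame: x ahead of the robot, y to its left, z up, the work surface at z = 0. Lengths are in m, angles in rad, forces in N, time in s.
With the tool pointing down it reaches from about 0.3 to 0.775 m from the base axis. Payload 14.6 kg.
Tool frame: the origin (TCP) lies between the finger pads; the fingertips stand r.finger_overhang ahead of it and the grasp point (between the pads) lies 3 mm ahead of it (r.finger_overhang is the distance from the TCP to the fingertips, in m); z points along the fingers, y is the direction in which the jaws open and shut (so a half turn about z gives the same grasp; the last joint's range is limited). The gripper opens to 94 mm and grips with 3 to 60 N. Pads are 16 mm wide; open, the fingers measure 119 mm over their backs; the gripper's body (75 mm by 177 mm) begins 78 mm behind the grasp point.
Start: joints at [1.207, 0.3, 1.521, -0, 1.321, -0.067], TCP at [0.161, 0.526, 0.227] pointing down, gripper open.
Joint ranges: [-3.03, 3.03], [-0.79, 2.21], [0.23, 2.52], [-1.04, 4.18], [0, 3.07], [-2.55, 2.55]. Speed limits (rad/s): [2.22, 2.22, 2.57, 3.14, 3.14, 3.14].

### API

Orientations are given as [roll, pitch, yaw] about the fixed x, y, z axes, in that order (R = Rz(yaw) Ry(pitch) Rx(roll)).
In Python, from plant import r gives the robot as it stands.
- The arm moves only by the tool step_arm, never from a script. Its arguments are lists of equal length, an entry for each row: "rotation": the turn, a rotation vector about the tool's x, y, z in degrees, a list of three; "slide": the shift along the tool's x, y, z in m, a list of three; "claw": the gripper's target within -1 to 1 (fully open at 1, half-way at 0, shut at -1). A call has 1 to 12 rows; each row is the pose to reach, as a shift and turn from the pose commanded when the call began, along the tool's axes at that moment; what a row does not reach only later rows make up. A row lasts 1/8 s, in which the tool goes at most 62.5 mm and 10.7 degrees, less where a joint would pass 70% of its speed; a pose out of reach is approached as far as the arm can. A call with a gripper value outside its range is refused whole. The fingers move at their own pace and stop on an object; "grip_force" is the grip in N (left out, the last holds). Time passes only in rows, so rows that repeat a pose let the fingers close. It gives the time, the measured TCP pose, the force and the opening at its end, in the units of the state.
- r.get_state(): the state, without advancing time (a new reading comes with each control period).
- r.grab_frame(name): name is "scene" or "top" or "wrist"; returns the picture (420x560x3 uint8, red, green, blue); there is no depth.
- r.calibration(name): a dict with "fx", "fy", "cx", "cy" (pixels), "position" and "rotation" of the camera in the world; the wrist camera has in their place "T_tool_cam" (4x4, takes a point from camera to tool coordinates, whose origin is the TCP and whose axes are the flange's). Camera axes: x right, y up, looking along -z (the intrinsics and any distortion apply to the point x, -y, -z); pixel columns grow to the right and rows downward; lengths in m; the calibration is good to about 2 mm. The wrist camera is an equidistant fisheye: a pixel r from the principal point sees the ray r / f radians off the axis. A picture is of the moment at which its call begins: read the wrist's pose just before it. calibration takes no time and is no camera call.
- r.finish_job(): hands the job in, once; it reports no verdict.
Trained networks look in the newest picture that a camera, given by its name, has taken for a name from the list of things; names that differ only in an ending like _2 or _b are one class to them, and where a whole thing is asked for, a point or a joint stands for the part that bears it (a point fixed in the world has none). Each returns a list of dicts, best first, with "confidence" (0 to 1); they miss things now and then, are a little off and sometimes report something else, mostly with a low value. They report only what shows in the picture. A call takes as long as a camera call. They do not tell look-alikes from the thing itself.
- r.search_frame(label, camera): "centre" ([column, row] in pixels, amid what is visible of it).
- r.cut_out(label, camera): "pixels" (420x560 bool, what is visible of it) and "centre" ([column, row] in pixels, amid what is visible of it).
- r.tip_of(label, camera): "centre" ([column, row] in pixels: a listed point, or the origin of a listed thing).
The state is a dict: "t": time; "joints": joint angles; "joint_vel": joint speeds; "tau": joint torques, N m; "position": TCP position; "eef_rot": TCP orientation; "wrist_force": force on the tool from outside, world axes, zero at the start; "ft_torque": the same for the moment, N m; "width": finger opening in m.
Only numpy, scipy, OpenCV 4.12 (cv2) and the standard library are available. Lean on these libraries where they do the work, as an engineer would, in place of code of your own. Each camera call takes 0.05 s, during which the arm holds its last target.

## Working session

There is one attempt and no reset: what is moved stays moved. The work goes in short steps, Python scripts to look and compute and a tool call to move; the robot and the scene stay as the last step left them, time stands still between calls to the robot, and variables do not carry over. Pictures are saved under pics/ and viewed, and the job is handed in when it is done.

Besides the shell and the picture viewer there is one more tool, called after "Request:" by a JSON object that holds its "method" and its "body". step_arm: Moves the arm, as the interface text tells. Its arguments: {"type":"object","properties":{"rotation":{"type":"array"},"slide":{"type":"array"},"claw":{"type":"array"},"grip_force":{"type":"number"}},"required":["rotation","slide","claw"]}

```bash
ls; mkdir -p pics; cat > h.py <<'E'
from plant import r
import numpy as np, cv2
from scipy.spatial.transform import Rotation as R
def save(name,fn,crop=None,scale=1):
    im=r.grab_frame(name)
    if crop: im=im[crop[1]:crop[3],crop[0]:crop[2]]
    im=cv2.resize(im,None,fx=scale,fy=scale,interpolation=cv2.INTER_CUBIC)
    cv2.imwrite('pics/'+fn,im[:,:,::-1])
def ray(name,px):
    c=r.calibration(name)
    d=np.array([(px[0]-c['cx'])/c['fx'],-(px[1]-c['cy'])/c['fy'],-1.])
    Rm=np.array(c['rotation']); 
    if Rm.shape!=(3,3): Rm=R.from_euler('xyz',Rm).as_matrix()
    return np.array(c['position']),Rm@d
def atz(name,px,z):
    p,d=ray(name,px); return p+d*(z-p[2])/d[2]
def tri(px1,px2,n1='scene',n2='top'):
    p,d=ray(n1,px1);q,e=ray(n2,px2);d/=np.linalg.norm(d);e/=np.linalg.norm(e)
    s=np.linalg.lstsq(np.c_[d,-e],q-p,rcond=None)[0]
    a=p+s[0]*d;b=q+s[1]*e
    return (a+b)/2,np.linalg.norm(a-b)
E
python3 - <<'E'
from h import *
s=r.get_state();print(s,r.finger_overhang)
for n in('scene','top','wrist'):
    save(n,n+'0.png');print(n,r.calibration(n))
E
```

```text
pics
{'t': 0.0, 'joints': array([ 1.20743738e+00,  3.00475682e-01,  1.52157474e+00,  3.21389888e-06,
        1.32069592e+00, -6.66347940e-02]), 'joint_vel': array([ 0.00176822, -0.00023398, -0.00051213,  0.00039603, -0.00092914,
        0.00074561]), 'tau': array([-1.68884271e-03, -5.31794322e+01, -3.52726114e+01,  7.07452185e-02,
        2.44784262e-02, -1.33059070e-04]), 'position': array([0.16075098, 0.52573916, 0.22688648]), 'eef_rot': array([-3.14044173e+00, -7.99249886e-05,  2.84486766e+00]), 'wrist_force': array([ 0.0201137 , -0.42587157,  0.47023363]), 'ft_torque': array([ 0.06270583, -0.02071678, -0.01411727]), 'width': 0.0939878547554291} 0.022
scene {'fx': 405.5194954765992, 'fy': 405.5194954765992, 'cx': 283.7112656335197, 'cy': 204.95836813966594, 'position': array([1.35340334, 0.1474975 , 0.99983311]), 'rotation': array([0.72432545, 0.00736295, 1.66089977])}
top {'fx': 498.53910703746885, 'fy': 498.53910703746885, 'cx': 271.74654647428133, 'cy': 204.35013242382152, 'position': array([0.46928879, 0.06773394, 1.41593749]), 'rotation': array([ 0.04273387, -0.02191159, -1.56708493])}
wrist {'fx': 325.19226210127806, 'fy': 325.19226210127806, 'cx': 280.4893218378272, 'cy': 215.6522023884945, 'T_tool_cam': array([[-1.36961160e-04,  9.61323134e-01,  2.75422973e-01,
         8.16480841e-02],
       [ 9.99999694e-01, -8.05738534e-05,  7.78506690e-04,
        -7.14353624e-04],
       [ 7.70588381e-04,  2.75422995e-01, -9.61322828e-01,
        -1.56780281e-01],
       [ 0.00000000e+00,  0.00000000e+00,  0.00000000e+00,
         1.00000000e+00]])}
```

View pics/scene0.png

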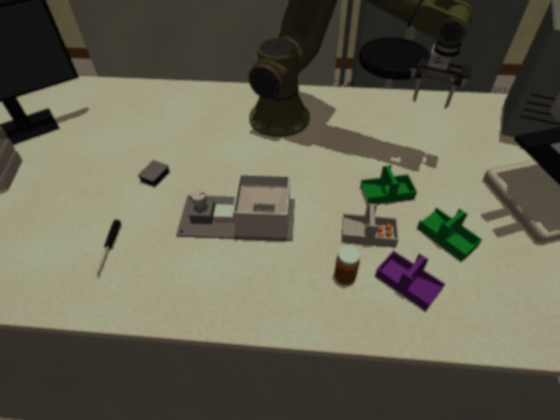

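View pics/top0.png

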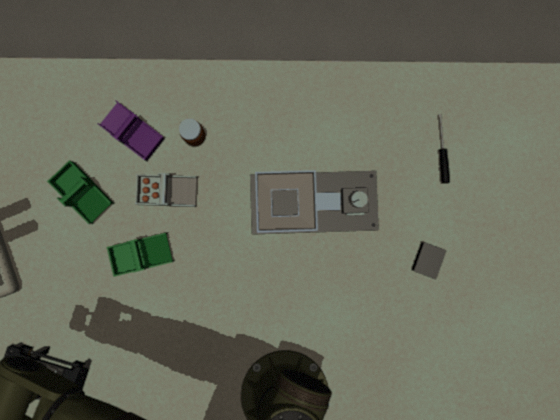

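```bash
python3 - <<'E'
from h import *
for l in ['tray_handle','tray_lip','hopper_mouth','cap_mid','ball0_center','jar_mid','box_mid','driver_grip']:
    for c in ('scene','top'):
        print(l,c,[(np.round(d['centre'],1).tolist(),round(d['confidence'],2)) for d in r.tip_of(l,c)])
print(r.get_state()['t'])
E
```

```text
tray_handle scene [([451.1, 221.1], 0.93), ([413.6, 270.0], 0.84), ([387.9, 178.8], 0.68), ([385.9, 226.3], 0.57)]
tray_handle top [([159.9, 192.9], 0.91), ([128.6, 127.2], 0.85), ([133.5, 254.6], 0.81), ([73.7, 191.3], 0.67)]
tray_lip scene [([343.0, 224.6], 0.85), ([435.9, 299.3], 0.78), ([429.9, 217.5], 0.76), ([361.5, 190.4], 0.68), ([156.0, 172.7], 0.53)]
tray_lip top [([168.3, 250.3], 0.86), ([100.6, 216.5], 0.73), ([197.3, 190.2], 0.69), ([106.0, 111.6], 0.65)]
hopper_mouth scene [([197.9, 194.5], 0.72), ([260.5, 194.5], 0.55)]
hopper_mouth top [([283.0, 201.0], 0.63)]
cap_mid scene [([373.5, 215.8], 0.65), ([200.8, 198.2], 0.64)]
cap_mid top [([356.9, 198.9], 0.55)]
ball0_center scene [([380.4, 228.7], 0.52), ([389.1, 225.2], 0.48), ([347.4, 265.0], 0.36)]
ball0_center top [([143.4, 198.6], 0.61)]
jar_mid scene [([347.1, 263.7], 0.77), ([380.2, 233.2], 0.33)]
jar_mid top [([189.3, 131.1], 0.91)]
box_mid scene [([152.4, 171.4], 0.6)]
box_mid top [([427.5, 263.2], 0.64)]
driver_grip scene [([108.1, 239.3], 0.54)]
driver_grip top [([441.0, 161.7], 0.88)]
0.95
```

```bash
python3 - <<'E'
from h import *
a=r.grab_frame('top');b=r.grab_frame('scene')
A=cv2.resize(a[150:260,120:400],None,fx=2.8,fy=2.8,interpolation=cv2.INTER_CUBIC)
B=cv2.resize(b[160:270,170:450],None,fx=2.8,fy=2.8,interpolation=cv2.INTER_CUBIC)
im=np.clip(np.vstack([A,B])[:,:,::-1].astype(float)*1.4,0,255).astype(np.uint8)
im=im[:600]
cv2.imwrite('pics/crop1.png',cv2.resize(im,(784,600)))
for n,z,px in [('lip',.025,(198,191)),('hopper',.12,(286,201)),('hop pred',.12,(283,201)),('cap top',.106,(357.,199.5)),('cap',.095,(357,199)),('jar',.11,(191,129)),('handle',.074,(168,190))]:
    print(n,np.round(atz('top',px,z),4))
print('scene-top handle',tri((373,216),(168,190)), 'lip',tri((343,224.6),(197.3,190.2)),'cap',tri((200.8,198.2),(356.9,198.9)),'hop',tri((260.5,194.5),(283,201)))
E
```

```text
lip [0.5652 0.2432 0.025 ]
hopper [0.5337 0.0024 0.12  ]
hop pred [0.5337 0.0103 0.12  ]
cap top [ 0.5393 -0.186   0.106 ]
cap [ 0.5412 -0.1881  0.095 ]
jar [0.7226 0.2525 0.11  ]
handle [0.5641 0.3174 0.074 ]
scene-top handle (array([0.56407978, 0.32558848, 0.07773141]), np.float64(0.017473063474571147)) lip (array([0.56681329, 0.24749017, 0.03273883]), np.float64(0.00653117052104121)) cap (array([ 0.54181011, -0.18865644,  0.0852922 ]), np.float64(0.0021248531323859025)) hop (array([0.5349332 , 0.00357846, 0.11159824]), np.float64(0.01269957081261561))
```

View pics/crop1.png

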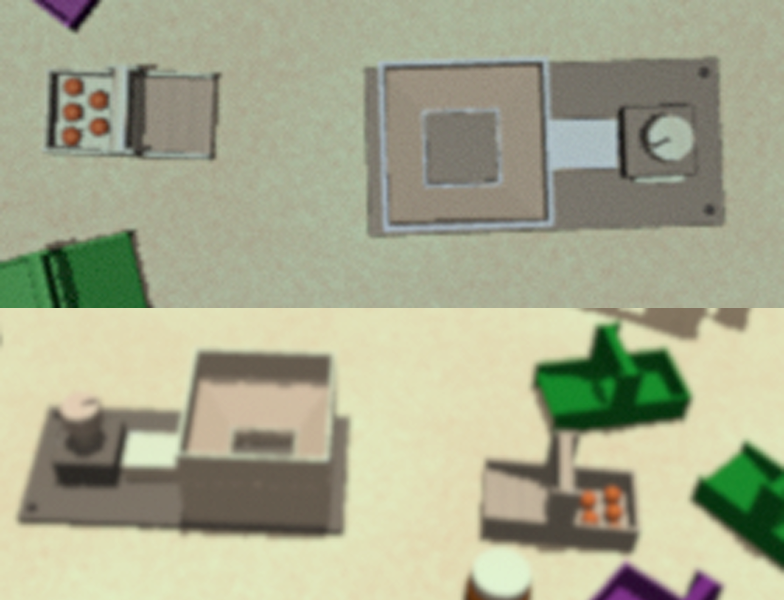

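```bash
cat >> h.py <<'E'
def plan(pos,rpy):
    s=r.get_state();R0=R.from_euler('xyz',s['eef_rot'])
    d=R0.inv().apply(np.array(pos)-s['position'])
    rv=(R0.inv()*R.from_euler('xyz',rpy)).as_rotvec(degrees=True)
    print('t',round(s['t'],2),'pos',np.round(s['position'],4),'rot',np.round(s['eef_rot'],4),'slide',np.round(d,4),'rot deg',np.round(rv,2),'w',round(s['width'],4),'F',np.round(s['wrist_force'],2),'j',np.round(s['joints'],2))
def fish(px,s):
    c=r.calibration('wrist');u=np.array([px[0]-c['cx'],px[1]-c['cy']])/c['fx'];th=np.linalg.norm(u)
    v=u/th*np.sin(th);d=np.array([v[0],-v[1],-np.cos(th)])
    T=np.array(c['T_tool_cam']);Rt=R.from_euler('xyz',s['eef_rot']).as_matrix()
    return s['position']+Rt@T[:3,3],Rt@T[:3,:3]@d
def fishz(px,s,z):
    p,d=fish(px,s);return p+d*(z-p[2])/d[2]
E
python3 - <<'E'
from h import *
print(atz('top',(163.3,189.3),.092))
plan([.56,.32,.25],[np.pi,0,np.pi])
E
```

```text
[0.56459637 0.32647087 0.092     ]
t 1.05 pos [0.1608 0.526  0.2275] rot [ 3.1416 -0.      2.8448] slide [-0.4419 -0.0802 -0.0226] rot deg [  0.  -0. -17.] w 0.0939 F [0.69 0.05 0.3 ] j [ 1.21  0.3   1.52  0.    1.32 -0.07]
```

Request:
{"method": "step_arm", "body": {"rotation": [[0,0,0],[0,0,-2],[0,0,-4],[0,0,-6],[0,0,-8],[0,0,-10],[0,0,-12],[0,0,-14],[0,0,-16],[0,0,-17],[0,0,-17],[0,0,-17]], "slide": [[-0.02,-0.004,-0.005],[-0.06,-0.012,-0.01],[-0.105,-0.02,-0.02],[-0.15,-0.028,-0.0226],[-0.2,-0.036,-0.0226],[-0.25,-0.045,-0.0226],[-0.3,-0.054,-0.0226],[-0.35,-0.063,-0.0226],[-0.395,-0.072,-0.0226],[-0.425,-0.078,-0.0226],[-0.442,-0.08,-0.0226],[-0.442,-0.08,-0.0226]], "claw": [1,1,1,1,1,1,1,1,1,1,1,1]}}

```text
t: 2.55
position: [0.5606, 0.3195, 0.2499]
eef_rot: [-3.141, -0.0, 3.14]
wrist_force: [0.2, -0.3, 0.4]
width: 0.0942
```

```bash
python3 - <<'E'
from h import *
s=r.get_state();plan([.56,.32,.25],[np.pi,0,np.pi])
save('wrist','w1.png')
for l in ['tray_handle','tray_lip','ball0_center']:
    for d in r.tip_of(l,'wrist'):
        print(l,np.round(d['centre'],1),round(d['confidence'],2),np.round(fishz(d['centre'],s,{'tray_handle':.074,'tray_lip':.025,'ball0_center':.012}[l]),4))
E
```

```text
t 2.55 pos [0.5606 0.3195 0.2499] rot [-3.1415e+00 -2.0000e-04  3.1400e+00] slide [ 0.0006  0.0005 -0.0001] rot deg [-0.01 -0.01 -0.09] w 0.0942 F [ 0.17 -0.35  0.43] j [ 0.46  0.5   1.19  0.    1.45 -1.11]
tray_handle [291.4 213.3] 0.72 [0.5715 0.3305 0.074 ]
tray_handle [482.2 206.5] 0.71 [0.5629 0.5638 0.074 ]
tray_handle [359.9  49.2] 0.58 [0.3965 0.4007 0.074 ]
tray_handle [367.6 333.1] 0.56 [0.7311 0.4305 0.074 ]
tray_lip [430.2 148.8] 0.97 [0.5011 0.5069 0.025 ]
tray_lip [282.7  69.6] 0.59 [0.4131 0.3217 0.025 ]
ball0_center [341.5 179.2] 0.72 [0.5448 0.3947 0.012 ]
```

View pics/w1.png

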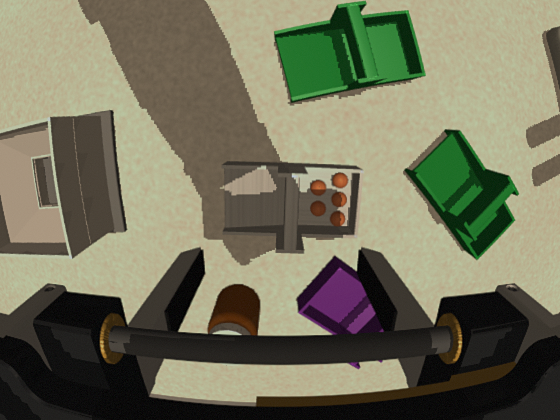

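```bash
python3 - <<'E'
from h import *
save('wrist','w2.png',(210,140,370,265),5)
s=r.get_state()
c=[d for d in r.cut_out('tray_handle','wrist')]
print([ (np.round(d['centre']),d['pixels'].sum()) for d in c])
E
```

```text
[(array([462., 194.]), np.int64(7637)), (array([340., 301.]), np.int64(4425)), (array([285., 203.]), np.int64(9426)), (array([347.,  52.]), np.int64(10152))]
```

View pics/w2.png

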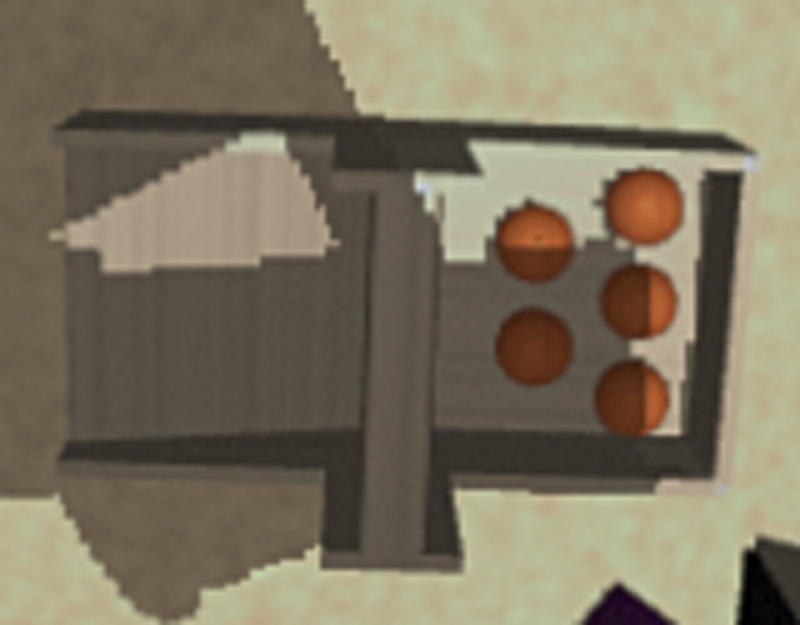

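```bash
python3 - <<'E'
from h import *
s=r.get_state()
for px in [(285,177),(298,178),(291.4,177.5),(282.4,250.4),(295,250.4),(288.6,250.4)]: print(px,np.round(fishz(px,s,.092),4))
for px in [(222,164.5),(361,172),(354.5,238),(221.5,233)]: print('wall top?',np.round(fishz(px,s,.04),4))
E
```

```text
(285, 177) [0.5285 0.3246 0.092 ]
(298, 178) [0.5295 0.3374 0.092 ]
(291.4, 177.5) [0.529  0.3309 0.092 ]
(282.4, 250.4) [0.6057 0.3223 0.092 ]
(295, 250.4) [0.6057 0.3354 0.092 ]
(288.6, 250.4) [0.6057 0.3288 0.092 ]
wall top? [0.522  0.2533 0.04  ]
wall top? [0.53   0.4136 0.04  ]
wall top? [0.6111 0.4107 0.04  ]
wall top? [0.6047 0.2491 0.04  ]
```

```bash
python3 - <<'E'
from h import *
plan([.567,.3295,.077],[np.pi,0,np.pi-.038])
E
```

```text
t 2.85 pos [0.5595 0.3208 0.2503] rot [ 3.1415e+00  2.0000e-04 -3.1407e+00] slide [-0.0075  0.0087  0.1733] rot deg [0.01 0.01 2.23] w 0.094 F [ 0.14  0.04 -0.68] j [ 0.46  0.5   1.19  0.    1.45 -1.11]
```

Request:
{"method": "step_arm", "body": {"rotation": [[0,0,1],[0,0,2.2],[0,0,2.2],[0,0,2.2],[0,0,2.2],[0,0,2.2],[0,0,2.2],[0,0,2.2],[0,0,2.2],[0,0,2.2],[0,0,2.2],[0,0,2.2]], "slide": [[-0.004,0.005,0.02],[-0.007,0.0095,0.05],[-0.007,0.0095,0.085],[-0.007,0.0095,0.12],[-0.007,0.0095,0.15],[-0.007,0.0095,0.167],[-0.007,0.0095,0.173],[-0.007,0.0095,0.173],[-0.007,0.0095,0.173],[-0.007,0.0095,0.173],[-0.007,0.0095,0.173],[-0.007,0.0095,0.173]], "claw": [1,1,1,1,1,1,1,1,-0.4,-0.5,-0.6,-0.7], "grip_force": 40}}

```text
t: 4.35
position: [0.5672, 0.3297, 0.0772]
eef_rot: [3.141, 0.0, 3.103]
wrist_force: [1.4, -0.6, -0.8]
width: 0.0574
```

Request:
{"method": "step_arm", "body": {"rotation": [[0,0,0],[0,0,0],[0,0,0],[0,0,0]], "slide": [[0,0,0],[0,0,0],[0,0,0],[0,0,0]], "claw": [-1,-1,-1,-1]}}

```text
t: 4.85
position: [0.5671, 0.3297, 0.0771]
eef_rot: [3.142, 0.0, 3.103]
wrist_force: [-0.5, 0.9, -0.1]
width: 0.0177
```

```bash
python3 - <<'E'
from h import *
plan([.567,.3295,.077],[np.pi,0,np.pi-.038])
save('wrist','w3.png')
E
```

```text
t 4.85 pos [0.5671 0.3297 0.0771] rot [3.1416 0.     3.1031] slide [ 0.0001 -0.0002  0.0001] rot deg [ 0.    0.   -0.03] w 0.0177 F [-0.47  0.89 -0.11] j [ 0.47  0.68  1.33  0.    1.14 -1.06]
```

View pics/w3.png

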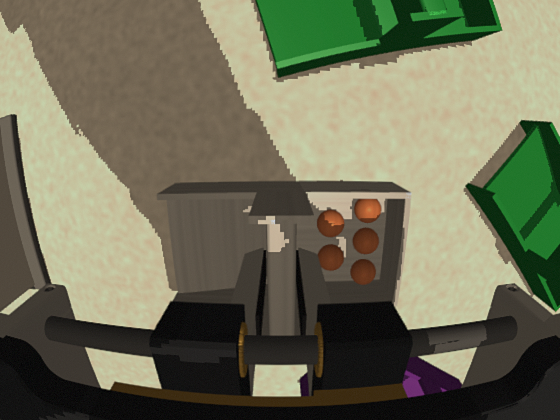

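Request:
{"method": "step_arm", "body": {"rotation": [[0,0,0],[0,0,0],[0,0,0],[0,0,0],[0,0,0],[0,0,0],[0,0,0],[0,0,0],[0,0,0],[0,0,0],[0,0,0],[0,0,0]], "slide": [[0,0,0],[0,0,0],[0,0,-0.003],[0,0,-0.012],[0,0,-0.03],[0,0,-0.055],[0,0,-0.085],[0,0,-0.115],[0,0,-0.14],[0,0,-0.158],[0,0,-0.168],[0,0,-0.17]], "claw": [-1,-1,-1,-1,-1,-1,-1,-1,-1,-1,-1,-1]}}

```text
t: 6.4
position: [0.5671, 0.3297, 0.2473]
eef_rot: [3.142, 0.0, 3.103]
wrist_force: [0.8, -0.9, -5.4]
width: 0.0133
```

```bash
python3 - <<'E'
from h import *
plan([.535,.065,.247],[np.pi,0,np.pi+.03])
a=r.grab_frame('top');b=r.grab_frame('scene')
A=cv2.resize(a[150:250,120:400],None,fx=2.8,fy=2.8,interpolation=cv2.INTER_CUBIC)
B=cv2.resize(b[150:264,170:450],None,fx=2.8,fy=2.8,interpolation=cv2.INTER_CUBIC)
cv2.imwrite('pics/c2.png',np.clip(np.vstack([A,B])[:,:,::-1].astype(float)*1.4,0,255).astype(np.uint8)[:600])
E
```

```text
t 6.4 pos [0.5671 0.3297 0.2473] rot [3.1415e+00 1.0000e-04 3.1031e+00] slide [ 2.190e-02 -2.657e-01  2.000e-04] rot deg [ 0.    0.   -3.92] w 0.0133 F [ 0.76 -0.94 -5.4 ] j [ 0.47  0.53  1.15 -0.    1.46 -1.06]
```

View pics/c2.png

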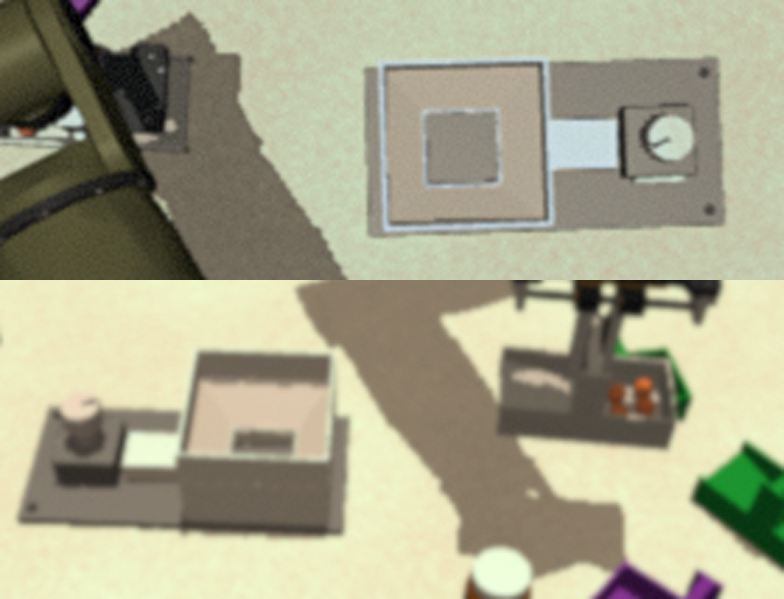

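```bash
python3 - <<'E'
from h import *
T=[(382,64),(548,61),(553,223),(385,230)];S=[(331,352),(196,352),(181,458),(331,458)]
# top img: left=+y, up=+x. scene img right=+y, far(up)=-x
T=[(120+x/2.8,150+y/2.8) for x,y in T]; S=[(170+x/2.8,150+(y-280)/2.8) for x,y in S]
P=[atz('top',p,.12) for p in T];Q=[atz('scene',p,.12) for p in S]
print(np.round(P,3),np.mean(P,0));print(np.round(Q,3),np.mean(Q,0))
E
```

```text
[[ 0.607  0.08   0.12 ]
 [ 0.611 -0.075  0.12 ]
 [ 0.46  -0.08   0.12 ]
 [ 0.452  0.076  0.12 ]] [5.32348205e-01 2.79696942e-04 1.20000000e-01]
[[ 0.457  0.074  0.12 ]
 [ 0.47  -0.075  0.12 ]
 [ 0.623 -0.065  0.12 ]
 [ 0.61   0.087  0.12 ]] [0.53996865 0.00515297 0.12      ]
```

Request:
{"method": "step_arm", "body": {"rotation": [[0,0,0],[0,0,-0.4],[0,0,-0.8],[0,0,-1.2],[0,0,-1.6],[0,0,-2],[0,0,-2.4],[0,0,-2.8],[0,0,-3.2],[0,0,-3.6],[0,0,-3.9],[0,0,-3.9]], "slide": [[0.0,-0.004,-0.002],[0.001,-0.014,-0.006],[0.003,-0.032,-0.01],[0.005,-0.056,-0.015],[0.007,-0.084,-0.02],[0.01,-0.114,-0.023],[0.013,-0.144,-0.023],[0.016,-0.174,-0.023],[0.019,-0.204,-0.023],[0.021,-0.229,-0.023],[0.022,-0.246,-0.023],[0.022,-0.254,-0.023]], "claw": [-1,-1,-1,-1,-1,-1,-1,-1,-1,-1,-1,-1]}}

```text
t: 8.0
position: [0.5352, 0.0757, 0.2703]
eef_rot: [3.142, 0.0, -3.113]
wrist_force: [-0.9, -0.2, -4.7]
width: 0.0134
```

Request:
{"method": "step_arm", "body": {"rotation": [[0,0,0],[0,0,0],[-3,0,0],[-6,0,0],[-9,0,0]], "slide": [[0,0,0],[0,0,0],[0,0,0],[0,0,0],[0,0,0]], "claw": [-1,-1,-1,-1,-1]}}

```text
t: 8.62
position: [0.5354, 0.0774, 0.27]
eef_rot: [2.983, -0.0, -3.111]
wrist_force: [-0.2, 0.2, -5.9]
width: 0.0139
```

```bash
python3 - <<'E'
from h import *
plan([.535,.060,.250],(R.from_euler('z',.03)*R.from_euler('x',50,degrees=True)*R.from_euler('xyz',[np.pi,0,np.pi])).as_euler('xyz'))
save('scene','s3.png',(170,90,450,300),2.8)
E
```

```text
t 8.62 pos [0.5354 0.0774 0.27  ] rot [ 2.9829e+00 -1.0000e-04 -3.1110e+00] slide [ 0.0009 -0.0203  0.017 ] rot deg [-4.091e+01 -2.000e-02  3.000e-02] w 0.0139 F [-0.17  0.16 -5.93] j [ 0.    0.25  1.5   0.16  1.4  -1.63]
```

View pics/s3.png

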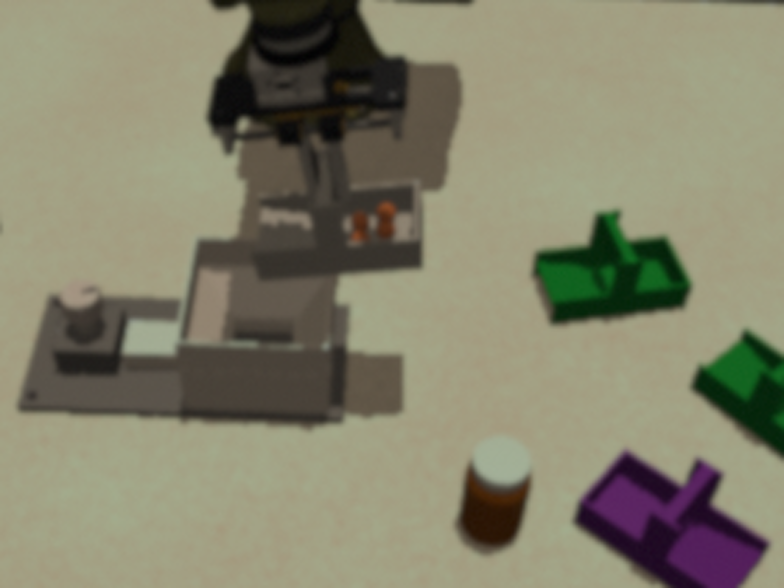

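Request:
{"method": "step_arm", "body": {"rotation": [[-2,0,0],[-4,0,0],[-6,0,0],[-8,0,0],[-10,0,0],[-12,0,0],[-14,0,0],[-15,0,0],[-16,0,0],[-17,0,0],[-18,0,0],[-19,0,0]], "slide": [[0,-0.002,0.002],[0,-0.004,0.004],[0,-0.007,0.006],[0,-0.01,0.008],[0,-0.013,0.01],[0,-0.016,0.012],[0,-0.019,0.014],[0,-0.02,0.016],[0,-0.02,0.017],[0,-0.02,0.017],[0,-0.02,0.017],[0,-0.02,0.017]], "claw": [-1,-1,-1,-1,-1,-1,-1,-1,-1,-1,-1,-1]}}

```text
t: 10.18
position: [0.5359, 0.0597, 0.2503]
eef_rot: [2.652, 0.0, -3.112]
wrist_force: [0.4, -0.7, -2.3]
width: 0.0138
```

Request:
{"method": "step_arm", "body": {"rotation": [[-2,0,0],[-4,0,0],[-6,0,0],[-8,0,0],[-10,0,0],[-12,0,0],[-14,0,0],[-16,0,0],[-18,0,0],[-20,0,0],[-22,0,0],[-22,0,0]], "slide": [[0,0,0],[0,0,0],[0,0,0],[0,0,0],[0,0,0],[0,0,0],[0,0,0],[0,0,0],[0,0,0],[0,0,0],[0,0,0],[0,0,0]], "claw": [-1,-1,-1,-1,-1,-1,-1,-1,-1,-1,-1,-1]}}

```text
t: 11.68
position: [0.5359, 0.0594, 0.2497]
eef_rot: [2.268, -0.001, -3.112]
wrist_force: [-0.4, 0.4, -2.8]
width: 0.0136
```

```bash
python3 - <<'E'
from h import *
plan([.535,.060,.250],(R.from_euler('z',.03)*R.from_euler('x',50,degrees=True)*R.from_euler('xyz',[np.pi,0,np.pi])).as_euler('xyz'))
save('scene','s4.png',(200,110,380,245),4.4)
save('wrist','w4.png')
E
```

```text
t 11.68 pos [0.5359 0.0594 0.2497] rot [ 2.2681e+00 -8.0000e-04 -3.1125e+00] slide [0.0008 0.0006 0.0003] rot deg [ 0.05  0.01 -0.07] w 0.0136 F [-0.39  0.44 -2.79] j [-0.3   0.38  1.58  0.81  1.56 -2.07]
```

View pics/s4.png

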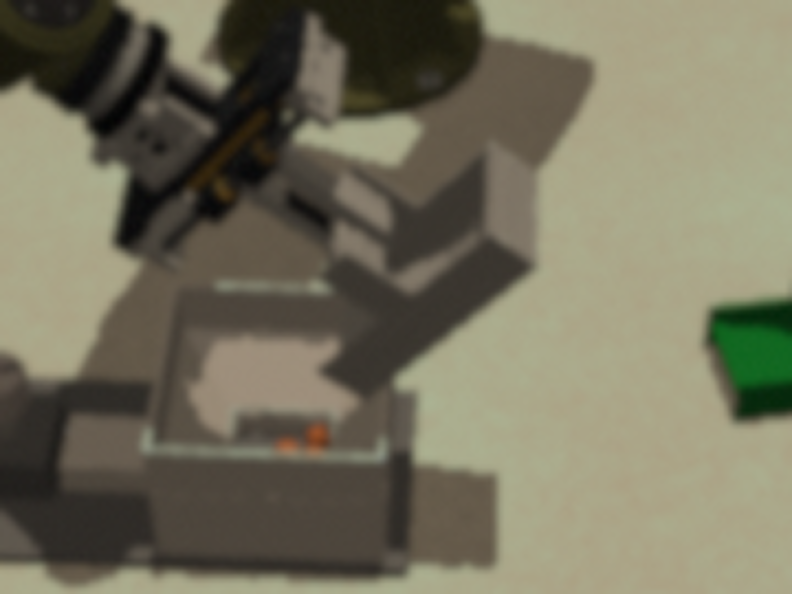

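View pics/w4.png

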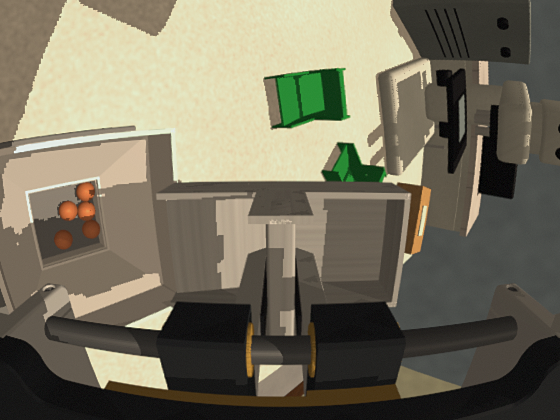

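All five balls show in the pit at wrist pixels (85,190), (68,210), (86,210), (64,240) and (91,228), and the tray is empty. Next I'll level it and carry it back.

Request:
{"method": "step_arm", "body": {"rotation": [[5,0,0],[10,0,0],[15,0,0],[20,0,0],[25,0,0],[30,0,0],[35,0,0],[40,0,0],[45,0,0],[50,0,0],[50,0,0],[50,0,0]], "slide": [[0,0,-0.003],[0,0,-0.01],[0,0,-0.015],[0,0,-0.02],[0,0,-0.02],[0,0,-0.02],[0,0,-0.02],[0,0,-0.02],[0,0,-0.02],[0,0,-0.02],[0,0,-0.02],[0,0,-0.02]], "claw": [-1,-1,-1,-1,-1,-1,-1,-1,-1,-1,-1,-1]}}

```text
t: 13.28
position: [0.5363, 0.0444, 0.263]
eef_rot: [3.14, -0.0, -3.112]
wrist_force: [-0.1, 0.5, -2.3]
width: 0.0138
```

```bash
python3 - <<'E'
from h import *
plan([.567,.3295,.263],[np.pi,0,np.pi-.038])
E
```

```text
t 13.28 pos [0.5363 0.0444 0.263 ] rot [ 3.1396e+00 -1.0000e-04 -3.1120e+00] slide [-0.0392  0.2841  0.0006] rot deg [ 0.11 -0.01  3.88] w 0.0138 F [-0.11  0.52 -2.34] j [ 0.01  0.25  1.5   0.    1.39 -1.59]
```

Request:
{"method": "step_arm", "body": {"rotation": [[0,0,0],[0.1,0,0.5],[0.1,0,1],[0.1,0,1.5],[0.1,0,2],[0.1,0,2.5],[0.1,0,3],[0.1,0,3.5],[0.1,0,3.9],[0.1,0,3.9],[0.1,0,3.9],[0.1,0,3.9]], "slide": [[0,0.01,0],[-0.003,0.035,0],[-0.008,0.07,0],[-0.014,0.11,0],[-0.02,0.15,0],[-0.026,0.19,0],[-0.032,0.23,0],[-0.037,0.263,0],[-0.039,0.28,0],[-0.039,0.284,0.01],[-0.039,0.284,0.035],[-0.039,0.284,0.06]], "claw": [-1,-1,-1,-1,-1,-1,-1,-1,-1,-1,-1,-1]}}

```text
t: 14.78
position: [0.5669, 0.3282, 0.2018]
eef_rot: [-3.14, -0.0, 3.102]
wrist_force: [0.4, -1.3, -2.8]
width: 0.0137
```

Request:
{"method": "step_arm", "body": {"rotation": [[0,0,0],[0,0,0],[0,0,0],[0,0,0],[0,0,0],[0,0,0]], "slide": [[0,0,0.025],[0,0,0.05],[0,0,0.075],[0,0,0.095],[0,0,0.106],[0,0,0.11]], "claw": [-1,-1,-1,-1,-1,-1]}}

```text
t: 15.52
position: [0.567, 0.3289, 0.0926]
eef_rot: [-3.14, -0.0, 3.103]
wrist_force: [-0.5, -0.3, -2.3]
width: 0.014
```

```bash
python3 - <<'E'
from h import *
plan([.567,.3295,.077],[np.pi,0,np.pi-.038])
save('scene','s5.png',(270,130,470,280),4)
E
```

```text
t 15.53 pos [0.567  0.3289 0.0926] rot [-3.1397e+00 -2.0000e-04  3.1029e+00] slide [-0.      0.0006  0.0156] rot deg [-0.11 -0.01 -0.04] w 0.014 F [-0.47 -0.31 -2.29] j [ 0.47  0.66  1.32 -0.    1.16 -1.06]
```

View pics/s5.png

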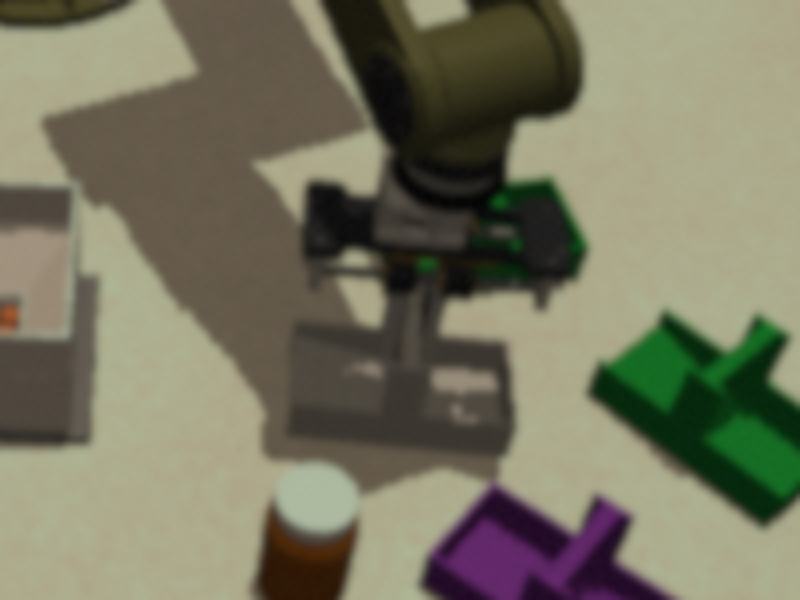

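Request:
{"method": "step_arm", "body": {"rotation": [[0,0,0],[0,0,0],[0,0,0],[0,0,0],[0,0,0]], "slide": [[0,0,0.006],[0,0,0.011],[0,0,0.014],[0,0,0.015],[0,0,0.015]], "claw": [-1,-1,-1,-1,-1]}}

```text
t: 16.2
position: [0.567, 0.3292, 0.0781]
eef_rot: [-3.14, 0.0, 3.103]
wrist_force: [-0.3, 0.0, -1.6]
width: 0.0138
```

Request:
{"method": "step_arm", "body": {"rotation": [[0,0,0],[0,0,0],[0,0,0]], "slide": [[0,0,0.001],[0,0,0.001],[0,0,0.001]], "claw": [-1,-1,-1]}}

```text
t: 16.58
position: [0.567, 0.3292, 0.0772]
eef_rot: [-3.14, 0.0, 3.103]
wrist_force: [-0.3, -0.0, -0.7]
width: 0.0143
```

Request:
{"method": "step_arm", "body": {"rotation": [[0,0,0],[0,0,0],[0,0,0],[0,0,0],[0,0,0],[0,0,0],[0,0,0],[0,0,0],[0,0,0],[0,0,0],[0,0,0],[0,0,0]], "slide": [[0,0,0.0005],[0,0,0.0005],[0,0,0.0005],[0,0,0.0005],[0,0,0.0005],[0,0,-0.01],[0,0,-0.03],[0,0,-0.06],[0,0,-0.09],[0,0,-0.12],[0,0,-0.14],[0,0,-0.15]], "claw": [-0.5,0,0.5,0.5,0.5,0.5,0.5,0.5,0.5,1,1,1]}}

```text
t: 18.08
position: [0.5671, 0.3295, 0.2296]
eef_rot: [-3.141, 0.003, 3.103]
wrist_force: [-0.4, 0.0, -0.4]
width: 0.0936
```

```bash
python3 - <<'E'
from h import *
s=r.get_state();print(s['joints'][5],s['joints'][0])
plan([.541,-.150,.23],[np.pi,0,np.pi+0.6])
save('wrist','w6.png')
E
```

```text
-1.060986198871985 0.47110428535340776
t 18.07 pos [0.5671 0.3295 0.2296] rot [-3.1412e+00  2.5000e-03  3.1031e+00] slide [ 7.700e-03 -4.802e-01 -2.000e-04] rot deg [ -0.07   0.13 -36.58] w 0.0936 F [-0.43  0.02 -0.39] j [ 0.47  0.54  1.18 -0.    1.42 -1.06]
```

View pics/w6.png

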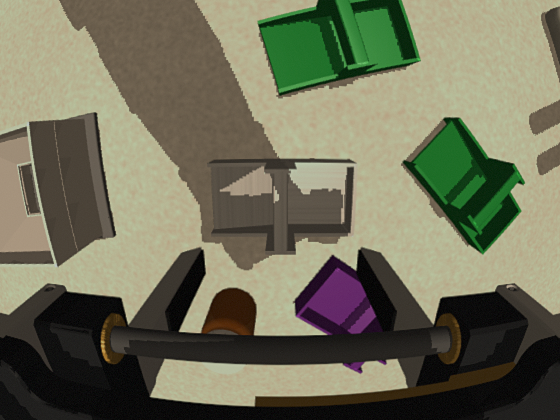

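Request:
{"method": "step_arm", "body": {"rotation": [[0,0,0],[0,0,0],[0,0,-0.5],[0,0,-1],[0,0,-1.5],[0,0,-2.2],[0,0,-2.2],[0,0,-2.2],[0,0,-2.2],[0,0,-2.2],[0,0,-2.2],[0,0,-2.2]], "slide": [[0,-0.02,-0.01],[0,-0.06,-0.02],[0,-0.11,-0.02],[0.003,-0.165,-0.02],[0.003,-0.22,-0.02],[0.003,-0.275,-0.02],[0.004,-0.33,-0.02],[0.005,-0.385,-0.02],[0.006,-0.435,-0.02],[0.006,-0.475,-0.02],[0.006,-0.505,-0.02],[0.006,-0.515,-0.02]], "claw": [1,1,1,1,1,1,1,1,1,1,1,1]}}

```text
t: 19.62
position: [0.5401, -0.1868, 0.2476]
eef_rot: [-3.14, -0.001, 3.139]
wrist_force: [0.3, 0.7, -0.1]
width: 0.0938
```

```bash
python3 - <<'E'
from h import *
s=r.get_state()
plan([.541,-.188,.096],[np.pi,0,np.pi])
save('wrist','w7.png')
for d in r.tip_of('cap_mid','wrist'): print(np.round(d['centre'],1),round(d['confidence'],2),np.round(fishz(d['centre'],s,.09),4))
E
```

```text
t 19.62 pos [ 0.5401 -0.1868  0.2476] rot [-3.1401e+00 -8.0000e-04  3.1392e+00] slide [-0.001  -0.0009  0.1516] rot deg [-0.09 -0.04 -0.14] w 0.0938 F [ 0.32  0.74 -0.11] j [-0.4   0.33  1.43 -0.    1.38 -1.96]
[275.9 207.4] 0.68 [ 0.5396 -0.1922  0.09  ]
```

View pics/w7.png

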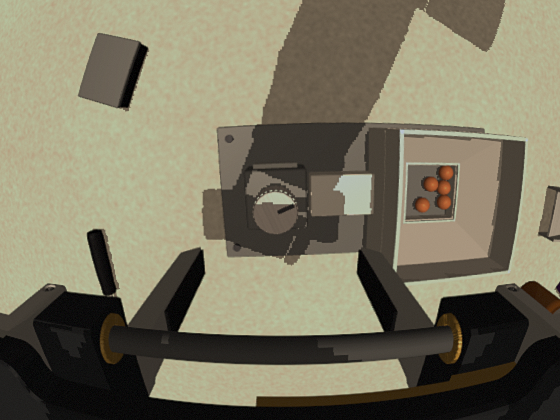

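```bash
python3 - <<'E'
from h import *
s=r.get_state()
save('wrist','w8.png',(235,150,335,250),6)
for px in [(275,212),(273,212),(277,212)]: print(np.round(fishz(px,s,.105),4))
E
```

```text
[ 0.5407 -0.1916  0.105 ]
[ 0.5407 -0.1935  0.105 ]
[ 0.5407 -0.1897  0.105 ]
```

View pics/w8.png

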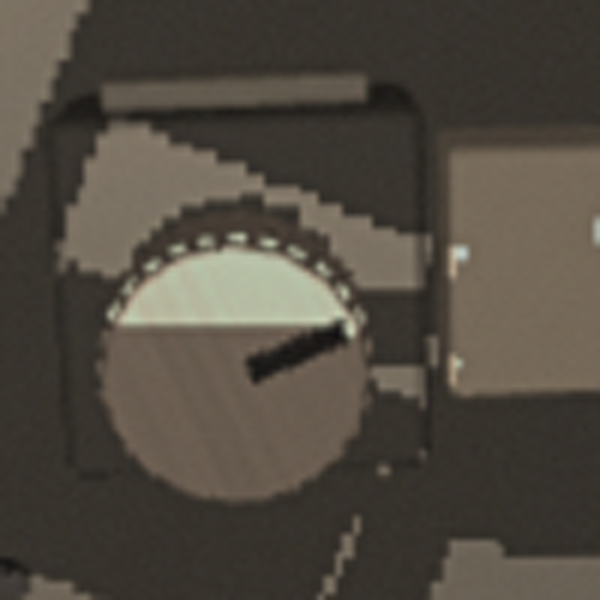

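Request:
{"method": "step_arm", "body": {"rotation": [[0,0,0],[0,0,0],[0,0,0],[0,0,0],[0,0,0],[0,0,0],[0,0,0],[0,0,0]], "slide": [[-0.001,-0.004,0.015],[-0.001,-0.004,0.045],[-0.001,-0.004,0.08],[-0.001,-0.004,0.115],[-0.001,-0.004,0.138],[-0.001,-0.004,0.15],[-0.001,-0.004,0.1525],[-0.001,-0.004,0.1525]], "claw": [1,1,1,1,1,1,1,1]}}

```text
t: 20.78
position: [0.5424, -0.1892, 0.096]
eef_rot: [-3.139, 0.001, -3.141]
wrist_force: [-0.1, -0.8, -0.4]
width: 0.0936
```

Request:
{"method": "step_arm", "body": {"rotation": [[0,0,0],[0,0,0],[0,0,0],[0,0,0],[0,0,0],[0,0,0]], "slide": [[0,0,0],[0,0,0],[0,0,0],[0,0,0],[0,0,0],[0,0,0]], "claw": [0.2,-0.2,-0.6,-1,-1,-1], "grip_force": 15}}

```text
t: 21.52
position: [0.5421, -0.1918, 0.0957]
eef_rot: [-3.135, 0.001, 3.141]
wrist_force: [0.3, -18.7, -1.8]
width: 0.0429
```

```bash
python3 - <<'E'
from h import *
s=r.get_state();plan([.541,-.191,.095],[np.pi,0,np.pi]);print(s['ft_torque'])
save('wrist','w9.png')
E
```

```text
t 21.52 pos [ 0.5421 -0.1918  0.0957] rot [-3.1352e+00  1.0000e-03  3.1412e+00] slide [0.0011 0.0008 0.0007] rot deg [-0.36  0.06 -0.03] w 0.0429 F [  0.29 -18.67  -1.77] j [-0.4   0.49  1.58 -0.01  1.07 -1.97]
[-3.47969795  0.03752462 -0.01190701]
```

View pics/w9.png

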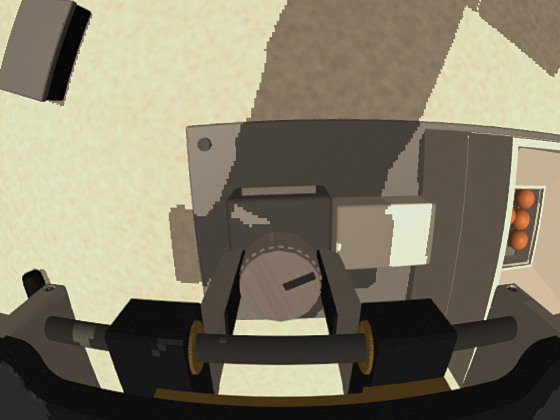

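Request:
{"method": "step_arm", "body": {"rotation": [[0,0,0],[0,0,0],[0,0,0]], "slide": [[0.001,-0.003,0],[0.001,-0.003,0],[0.001,-0.003,0]], "claw": [-1,-1,-1]}}

```text
t: 21.95
position: [0.5419, -0.1923, 0.0958]
eef_rot: [-3.14, 0.002, 3.141]
wrist_force: [5.3, -0.9, 0.1]
width: 0.0426
```

```bash
python3 - <<'E'
from h import *
s=r.get_state();plan([.541,-.191,.095],[np.pi,0,np.pi]);print(s['ft_torque'])
E
```

```text
t 21.95 pos [ 0.5419 -0.1923  0.0958] rot [-3.1395e+00  2.2000e-03  3.1413e+00] slide [0.0009 0.0013 0.0008] rot deg [-0.12  0.13 -0.02] w 0.0426 F [ 5.26 -0.95  0.06] j [-0.4   0.49  1.58 -0.    1.07 -1.97]
[ 0.16566718 -0.94093653 -0.05368858]
```

Request:
{"method": "step_arm", "body": {"rotation": [[0,0,0],[0,0,4],[0,0,9],[0,0,14],[0,0,19],[0,0,24],[0,0,29],[0,0,34],[0,0,39],[0,0,44],[0,0,45],[0,0,45]], "slide": [[0,0,0],[0,0,0],[0,0,0.0001],[0,0,0.00015],[0,0,0.0002],[0,0,0.0003],[0,0,0.0003],[0,0,0.0004],[0,0,0.0004],[0,0,0.0005],[0,0,0.0005],[0,0,0.0005]], "claw": [-1,-1,-1,-1,-1,-1,-1,-1,-1,-1,-1,-1], "grip_force": 35}}

```text
t: 23.45
position: [0.5422, -0.1917, 0.0953]
eef_rot: [3.141, 0.003, 2.356]
wrist_force: [7.5, 3.2, -0.7]
width: 0.0425
```

```bash
python3 - <<'E'
from h import *
s=r.get_state();plan([.541,-.1923,.095],[np.pi,0,np.pi-np.pi/4]);print(s['ft_torque'])
save('wrist','w10.png')
E
```

```text
t 23.45 pos [ 0.5422 -0.1917  0.0953] rot [3.1406e+00 2.9000e-03 2.3560e+00] slide [ 0.0005 -0.0012  0.0003] rot deg [ 0.06  0.17 -0.01] w 0.0425 F [ 7.54  3.25 -0.7 ] j [-0.4   0.49  1.58 -0.    1.07 -1.19]
[ 0.81316522 -1.4520951   0.009337  ]
```

View pics/w10.png

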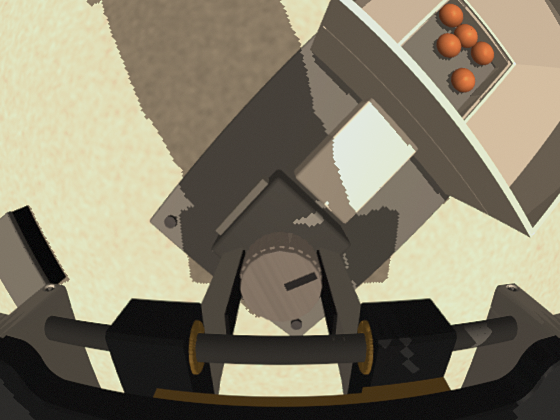

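Request:
{"method": "step_arm", "body": {"rotation": [[0,0,4],[0,0,8],[0,0,12],[0,0,12]], "slide": [[-0.0002,0.0005,0],[-0.0004,0.001,0.0001],[-0.0004,0.001,0.00013],[-0.0004,0.001,0.00013]], "claw": [-1,-1,-1,-1]}}

```text
t: 24.0
position: [0.5425, -0.1916, 0.0951]
eef_rot: [-3.142, 0.002, 2.147]
wrist_force: [1.7, 2.6, 2.7]
width: 0.0425
```

```bash
cat > q.py <<'E'
from h import *
s=r.get_state();print(s['t'],'yaw',np.round(np.degrees(s['eef_rot'][2]),2),'turned',round(180-np.degrees(s['eef_rot'][2]),2),'tq',np.round(s['ft_torque'],3),'F',np.round(s['wrist_force'],1),s['position'],s['width'],'tau6',round(s['tau'][5],3))
E
python3 q.py
```

```text
24.0 yaw 123.02 turned 56.98 tq [ 0.554 -0.404 -0.099] F [1.7 2.6 2.7] [ 0.54246999 -0.19163153  0.09509518] 0.04245330236388808 tau6 0.684
```

Request:
{"method": "step_arm", "body": {"rotation": [[0,0,4],[0,0,8],[0,0,12],[0,0,12]], "slide": [[0,0,0],[0,0,0.0001],[0,0,0.00013],[0,0,0.00013]], "claw": [-1,-1,-1,-1]}}

```text
t: 24.5
position: [0.5426, -0.1916, 0.095]
eef_rot: [3.141, 0.002, 1.939]
wrist_force: [4.1, 3.9, 2.2]
width: 0.0427
```

```bash
python3 q.py
```

```text
24.5 yaw 111.1 turned 68.9 tq [ 0.695 -0.877 -0.063] F [4.1 3.9 2.2] [ 0.54259767 -0.1915874   0.09495943] 0.04265810343616818 tau6 0.62
```

Request:
{"method": "step_arm", "body": {"rotation": [[0,0,4],[0,0,8],[0,0,12],[0,0,12]], "slide": [[0,0,0],[0,0,0.0001],[0,0.0005,0.00013],[0,0.0005,0.00013]], "claw": [-1,-1,-1,-1]}}

```text
t: 25.0
position: [0.5428, -0.1915, 0.0948]
eef_rot: [3.141, 0.002, 1.73]
wrist_force: [1.4, 4.0, 4.4]
width: 0.0423
```

```bash
python3 q.py
```

```text
25.0 yaw 99.15 turned 80.85 tq [ 0.599 -0.5   -0.024] F [1.4 4.  4.4] [ 0.54282162 -0.19153507  0.09478933] 0.04229383128319401 tau6 0.665
```

Request:
{"method": "step_arm", "body": {"rotation": [[0,0,4],[0,0,8],[0,0,12],[0,0,12]], "slide": [[0,0,0],[0,0,0.0001],[0,0,0.00013],[0,0,0.00013]], "claw": [-1,-1,-1,-1]}}

```text
t: 25.5
position: [0.5429, -0.1916, 0.0947]
eef_rot: [3.14, 0.002, 1.521]
wrist_force: [4.3, 3.5, 4.2]
width: 0.0428
```

```bash
python3 q.py
```

```text
25.5 yaw 87.15 turned 92.85 tq [ 0.579 -0.781 -0.129] F [4.3 3.5 4.2] [ 0.54294505 -0.19157433  0.09467242] 0.0427536300621438 tau6 0.544
```

Request:
{"method": "step_arm", "body": {"rotation": [[0,0,4],[0,0,8],[0,0,12],[0,0,12]], "slide": [[0,0,0],[0,0.0005,0.0001],[0,0.0005,0.00013],[0,0.0005,0.00013]], "claw": [-1,-1,-1,-1]}}

```text
t: 26.0
position: [0.5433, -0.1913, 0.0946]
eef_rot: [3.141, 0.001, 1.313]
wrist_force: [0.5, 6.5, 6.0]
width: 0.0425
```

```bash
python3 q.py
```

```text
26.0 yaw 75.2 turned 104.8 tq [ 0.945 -0.184  0.346] F [0.5 6.5 6. ] [ 0.54325436 -0.19128356  0.09461851] 0.042475537751841486 tau6 0.95
```

Request:
{"method": "step_arm", "body": {"rotation": [[0,0,4],[0,0,8],[0,0,12],[0,0,12]], "slide": [[0,0,0],[0,0,0.0001],[0,0,0.00013],[0,0,0.00013]], "claw": [-1,-1,-1,-1]}}

```text
t: 26.5
position: [0.5433, -0.1915, 0.0945]
eef_rot: [3.14, 0.001, 1.103]
wrist_force: [3.0, 3.9, 6.4]
width: 0.0424
```

```bash
python3 q.py; python3 -c "
from h import *
save('wrist','w11.png')"
```

```text
26.5 yaw 63.21 turned 116.79 tq [ 0.721 -0.384  0.545] F [3.  3.9 6.4] [ 0.54333284 -0.19153293  0.09450007] 0.042412062614233303 tau6 1.11
```

View pics/w11.png

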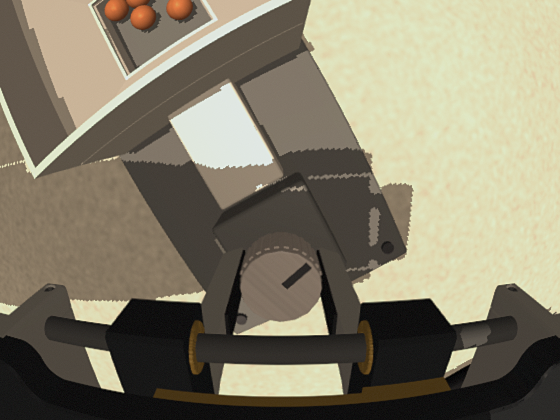

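```bash
python3 - <<'E'
import cv2,numpy as np
ims=[]
for f in ['w9','w10','w11']:
    im=cv2.imread(f'pics/{f}.png')[235:330,235:330]
    ims.append(cv2.resize(im,None,fx=2.7,fy=2.7,interpolation=cv2.INTER_CUBIC))
    g=im.max(2).astype(float); m=np.zeros(g.shape,bool)
    yy,xx=np.mgrid[235:330,235:330]
    disk=(xx-281)**2+(yy-283)**2<36**2
    loc=cv2.medianBlur(im.max(2),31)
    m=disk&(g<0.6*loc)
    n,l,st,c=cv2.connectedComponentsWithStats(m.astype(np.uint8))
    for i in range(1,n):
        if st[i,4]>40:
            p=np.c_[xx[l==i],yy[l==i]].astype(float);mu=p.mean(0)
            u,s,v=np.linalg.svd(p-mu,full_matrices=False);print(f,st[i,4],mu,np.degrees(np.arctan2(-v[0,1]*np.sign(v[0,0]),abs(v[0,0]))),s)
cv2.imwrite('pics/m.png',np.hstack(ims))
E
```

```text
w9 240 [298.67916667 281.1375    ] 21.368614030860734 [143.16900908  33.18724413]
w10 238 [299.85714286 281.27731092] 21.606288326589713 [141.02202143  33.31110639]
w11 241 [295.84647303 275.87551867] 40.06903696843252 [143.1481781  33.7073311]
```

View pics/m.png

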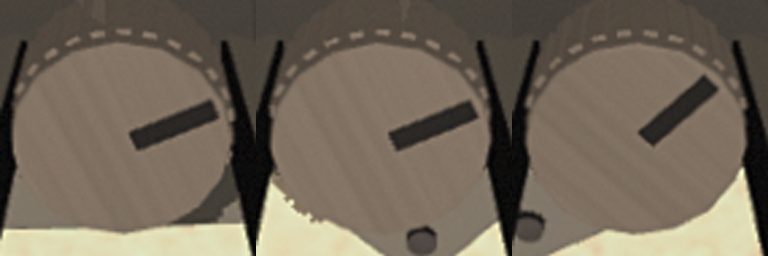

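Request:
{"method": "step_arm", "body": {"rotation": [[0,0,-4],[0,0,-12],[0,0,-20],[0,0,-29],[0,0,-38],[0,0,-47],[0,0,-56],[0,0,-65],[0,0,-74],[0,0,-82],[0,0,-88],[0,0,-90]], "slide": [[0,0.0003,-0.0002],[0,0.0003,-0.0003],[0,0.0003,-0.0004],[0,0.0003,-0.0005],[0,0.0003,-0.0006],[0,0.0003,-0.0007],[0,0.0003,-0.0008],[0,0.0003,-0.0009],[0,0.0003,-0.001],[0,0.0003,-0.0011],[0,0.0003,-0.0012],[0,0.0003,-0.0013]], "claw": [-1,-1,-1,-1,-1,-1,-1,-1,-1,-1,-1,-1], "grip_force": 45}}

```text
t: 28.05
position: [0.5422, -0.1919, 0.0955]
eef_rot: [-3.139, -0.002, 2.676]
wrist_force: [-8.0, 2.4, 8.5]
width: 0.0426
```

Request:
{"method": "step_arm", "body": {"rotation": [[0,0,0],[0,0,0]], "slide": [[0,0,0],[0,0,0]], "claw": [-1,-1]}}

```text
t: 28.3
position: [0.5422, -0.1919, 0.0954]
eef_rot: [-3.139, -0.002, 2.674]
wrist_force: [-8.5, 2.1, 8.6]
width: 0.0424
```

```bash
python3 q.py; python3 - <<'E'
from h import *
s=r.get_state()
save('wrist','w12.png');save('top','t12.png');save('scene','s12.png')
def ang(f,yaw,pos):
    s={'eef_rot':[np.pi,0,np.radians(yaw)],'position':np.array(pos)}
    im=cv2.imread(f'pics/{f}.png')[235:330,235:330];g=im.max(2).astype(float)
    yy,xx=np.mgrid[235:330,235:330];m=((xx-281)**2+(yy-283)**2<36**2)&(g<0.6*cv2.medianBlur(im.max(2),31))
    n,l,st,c=cv2.connectedComponentsWithStats(m.astype(np.uint8));i=1+np.argmax(st[1:,4])
    p=np.array([fishz(q,s,.1045)[:2] for q in np.c_[xx[l==i],yy[l==i]]]);mu=p.mean(0)
    v=np.linalg.svd(p-mu,full_matrices=False)[2][0]
    # centre->rim: away from cap centre
    if v@(mu-np.array([.5425,-.1918]))<0:v=-v
    return np.degrees(np.arctan2(v[1],v[0]))
P=s['position']
for f,y in [('w9',180),('w10',135),('w11',63.21),('w12',np.degrees(s['eef_rot'][2]))]: print(f,ang(f,y,P))
E
```

```text
28.3 yaw 153.21 turned 26.79 tq [0.437 1.433 0.063] F [-8.5  2.1  8.6] [ 0.54223381 -0.19191655  0.09544848] 0.04238315220336824 tau6 0.027
w9 113.9843997210601
w10 69.24955060186869
w11 17.30648120505413
w12 106.9675138075545
```

View pics/w12.png

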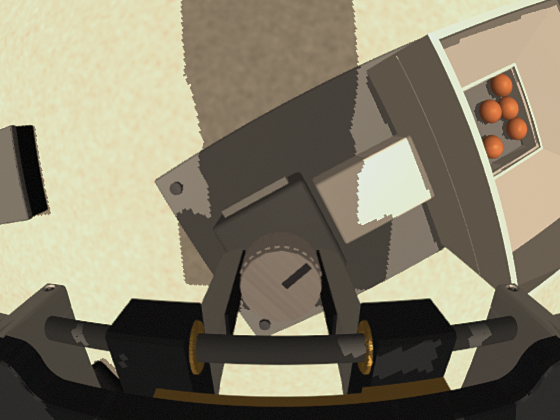

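View pics/t12.png

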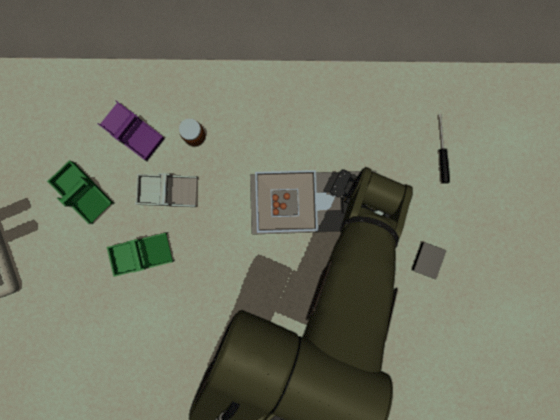

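```bash
python3 -c "
from h import *
print(r.finish_job())"
```

```text
the job is handed in; nothing more can be done
None
```

The job is handed in at about 28 s of the 72 s allowed. No verdict is reported.

- **Balls and tray:** I took the steel tray by its handle and poured it over the hopper at 50°. The later wrist and top pictures show all five balls in the hopper pit. The empty tray stands upright where it was picked up.
- **Cap:** I turned it clockwise about 97° until it stopped. There the wrist torque rose from about 0.1 to 0.55 N m and the cap began to slip in the grip. The wrist had gone about 117° while the mark had gone about 97°. I then backed it off 90° by the wrist, and the mark moved 89.7°. The gripper still holds it at 45 N.
- **Bystanders:** in the last top picture the jar, slide box and screwdriver are where they started.

**Checks that disagreed or were not made:**
- The first camera estimate of the cap's centre was about 2 mm off, which gave 19 N of side force at first grip. I re-centred it from the force reading, and about 9 N sideways and 9 N vertically remained at the end.
- I judged the stop from the torque and the slip only, and did not check it by the cap's height.

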